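# Open the push-and-turn cap of the panel-cleaner jug

## Task

The jug of solar-panel cleaner has its blue funnel turned over the cap as a dust cover: take the funnel off and stand it mouth down in the middle of the aluminium plate. Then open the red push-and-turn safety cap (press it down, twist it anticlockwise while it is down, lift it off), leaving the jug standing where it is and the lantern, solar panel and red bin undisturbed. Finish while still holding the cap level in the gripper, a hand's breadth (about 8 cm) straight above the open neck so that drips fall back in: do not put it down or let go.

Things in the scene. Friction and masses are not known exactly. Their poses are not given: they have to be found in the camera images.
- jug: White plastic jug, 1.4 to 2 kg, loose on the table, blue label panels. Origin on its underside, straight below the round neck; +x from the neck to the loop grip at the back. x -50 to +92 mm, 96 mm wide. Shoulder under the neck rises to 158 mm, where its radius is 25 mm, and spreads below; loop grip lower than 150 mm; neck rim at 190 mm.
- mouth (a point): Centre of the jug's neck rim (34 mm across outside), 190 mm above the jug's underside; axes as the jug's. Hidden under the cap at the start.
- cap_center (a point): Centre of the red ribbed push-and-turn cap, on its axis, half-way up. Cap round, 54 mm across, 32 mm high, 40 g with its spring, loose, +z up, white turning arrows on top; clear all round for fingers. Shut: this point is 5 mm below mouth and the cap's x axis matches the jug's.
- cap: The same cap; origin 16 mm below cap_center. Three bayonet lugs, sprung upwards: 7 N shut, 11 N pressed 4 mm down, stop at 5.6 mm with 13 N. Not pressed 4 mm down it is locked (pulling lifts the jug); clockwise is blocked. Held down, turn it anticlockwise seen from above: free to lift from 45 to 80 degrees of turn relative to the jug, 60 to 65 is best, in one grasp.
- funnel_spout (a point): Blue plastic funnel, mouth down, 50 to 80 g, 105 mm high, hung over the cap, cone resting on the cap's top edge. This point: spout's axis, 80 mm above the mouth plane, where to pinch it; about 71 mm above cap_center at the start. Spout 18 mm across (50 mm above the mouth) tapering to 13 mm (top); cone 104 mm across at the mouth.
- funnel: The same blue funnel; origin at the centre of its wide mouth, in the mouth's plane; +z along the spout, up while mouth down.
- plate: Round aluminium camping plate on the table, 180 g, loose; origin at the centre of its underside, +z up. Flat floor 3 mm above the underside and about 150 mm across, sloping rim up to 15 mm high, 184 mm across outside.
- lantern: Green camping lantern, bystander, upright, 92 mm across, 180 mm high with its wire handle; orange press button on its base; origin at the centre of its underside. Leave alone.
- panel: Folding solar panel of two dark leaves propped at 50 degrees, bystander, 395 mm wide along its own y, about 185 mm high, 180 mm deep; origin on the table below the middle of the leaves. Leave alone.
- bin: Red plastic tilt-out bin, bystander, housing 130 mm deep (own x), 200 mm wide, 150 mm high, its scoop leaning out at the front (own -x) by about 60 mm; origin at the centre of its underside. Leave alone.
Not all that is in view belongs to the job. Several things have the shape of the jug; the one meant has the colours described above.

How it is judged:
By the outcome, as a careful person would: the job done as asked, in the order asked, and still so for the second after the job is handed in, while the arm keeps its last pose, push and grip.
It also fails if it takes over 54 s, if anything falls off the work surface, if the arm or the gripper's body presses on something with over 40 N, if the wrist force passes 120 N, or if a joint passes its speed limit or range.

## Robot

A 6-joint arm with a two-finger parallel gripper is mounted at the origin on the work surface. World frame = base frame: x ahead of the robot, y to its left, z up, the work surface at z = 0. Lengths are in m, angles in rad, forces in N, time in s.
With the tool pointing down it reaches from about 0.35 to 0.775 m from the base axis. Payload 5.5 kg.
Tool frame: the origin (TCP) lies on the centre line of the jaws, within the pads' length; the fingertips stand 8 mm ahead of it and the grasp point (between the pads) lies 11 mm behind it; z points along the fingers, y is the direction in which the jaws open and shut (so a half turn about z gives the same grasp; the last joint's range is limited). The gripper opens to 85 mm and grips with 20 to 120 N. Pads are 22 mm wide; open, the fingers measure 114 mm over their backs; the gripper's body (76 mm by 85 mm) begins 54 mm behind the grasp point. The pads swing forward as they close: fully open they stand 13 mm farther back than shut.
Start: joints at [1.029, 0.313, 0.046, 1.304, 0, 1.431], TCP at [0.225, 0.529, 0.239] pointing down, gripper open.
Joint ranges: [-2.76, 2.76], [-0.86, 1.69], [-1.03, 1.26], [-2.2, 2.34], [-1.47, 1.5], [-3.14, 3.14]. Speed limits (rad/s): [2.57, 2.57, 3.14, 3.14, 3.14, 3.14].

## Interface

Orientations are given as a unit quaternion [w, x, y, z].
In Python, from workcell import env gives the robot as it stands. The module is installed in compiled form; this text tells all that it offers.
- The arm moves only by the tool play_rows, never from a script. Its argument "steps" is a list of rows, each an object with "claw": the closure in counts, from 0 (fully open) to 255 (shut); "dp": the shift along the tool's x, y, z in m, a list of three; "angular": the turn, a rotation vector about the tool's x, y, z in degrees, a list of three. In form: [{"claw": claw, "dp": [dx, dy, dz], "angular": [wx, wy, wz]}, ...]. A call has exactly 8 rows; each row shifts and turns the commanded pose from where the row before left it, along the tool's axes as they then stand; what a row does not reach is not made up. A row lasts 1/12 s, in which the tool goes at most 41.7 mm and 7.16 degrees, less where a joint would pass 70% of its speed; a pose out of reach is approached as far as the arm can. A call is refused whole if a number of a shift passes 0.0417 or a number of a turn 7.16, either way. A call with a gripper value outside its range is refused whole. The fingers move at their own pace and stop on an object; "force" is the grip in N (left out, the last holds). Time passes only in rows, so rows that do not move let the fingers close, or fill a call up. It gives the time, the measured TCP pose, the force and the opening at its end, in the units of the state.
- env.get_state(): the state, without advancing time (a new reading comes with each control period).
- env.read_camera(name): name is "scene" or "top" or "wrist"; returns (picture, depth): 384x512x3 uint8, red, green, blue; 384x512 float32, m along the optical axis (not along the pixel's ray), 0 where there is no reading.
- env.calibration(name): a dict with "fx", "fy", "cx", "cy" (pixels), "world_from_camera" (4x4, takes a point from camera to world coordinates); the wrist camera has in their place "hand_eye" (4x4, takes a point from camera to tool coordinates, whose origin is the TCP and whose axes are the flange's). Camera axes: x right, y down, z forward; pixel columns grow to the right and rows downward; lengths in m; the calibration is good to about 2 mm. A picture is of the moment at which its call begins: read the wrist's pose just before it. calibration takes no time and is no camera call.
- env.hand_in(): hands the job in, once; it reports no verdict.
The state is a dict: "clock": time; "joint_pos": joint angles; "qvel": joint speeds; "tau": joint torques, N m; "tcp_pos": TCP position; "orientation": TCP orientation; "wrist_force": force on the tool from outside, world axes, zero at the start; "ft_torque": the same for the moment, N m; "finger_gap": finger opening in m.
Only numpy, scipy, OpenCV 4.12 (cv2) and the standard library are available. Lean on these libraries where they do the work, as an engineer would, in place of code of your own. Each camera call takes 0.05 s, during which the arm holds its last target. There are 200 camera calls.

## Working session

There is one attempt and no reset: what is moved stays moved. The work goes in short steps, Python scripts to look and compute and a tool call to move; the robot and the scene stay as the last step left them, time stands still between calls to the robot, and variables do not carry over. Pictures are saved under pics/ and viewed, about 8 in all and at most 12, crops included, and the job is handed in when it is done.

Besides the shell and the picture viewer there is one more tool, called after "Call:" by a JSON object that holds its "fn" and its "kwargs". play_rows: Moves the arm, as the interface text tells. Its arguments: {"type":"object","properties":{"steps":{"type":"array","items":{"type":"object","properties":{"claw":{"type":"number"},"dp":{"type":"array","items":{"type":"number"}},"angular":{"type":"array","items":{"type":"number"}}}}},"force":{"type":"number"}},"required":["steps"]}

```bash
mkdir -p pics; cat > h.py <<'E'
import numpy as np, cv2
from scipy.spatial.transform import Rotation as R
from workcell import env
def T():
    s=env.get_state(); q=s['orientation']; M=np.eye(4); M[:3,:3]=R.from_quat([q[1],q[2],q[3],q[0]]).as_matrix(); M[:3,3]=s['tcp_pos']; return M
def grab(n):
    M=T(); p,d=env.read_camera(n); c=env.calibration(n)
    W=c['world_from_camera'] if n!='wrist' else M@np.array(c['hand_eye'])
    return p,d,c,np.array(W)
def ray(c,W,u,v):
    r=W[:3,:3]@np.array([(u-c['cx'])/c['fx'],(v-c['cy'])/c['fy'],1]); return W[:3,3],r
def onz(c,W,u,v,z):
    o,r=ray(c,W,u,v); return o+r*(z-o[2])/r[2]
def cloud(d,c,W):
    v,u=np.indices(d.shape); P=np.stack([(u-c['cx'])/c['fx']*d,(v-c['cy'])/c['fy']*d,d],-1)
    return P@W[:3,:3].T+W[:3,3]
def tri(*rs):
    A=np.zeros((3,3));b=np.zeros(3)
    for o,r in rs:
        r=r/np.linalg.norm(r);Q=np.eye(3)-np.outer(r,r);A+=Q;b+=Q@o
    return np.linalg.solve(A,b)
E
python3 - <<'E'
from h import *
import pickle
D={n:grab(n) for n in('scene','top','wrist')}
pickle.dump(D,open('d0.pkl','wb'))
s=env.get_state();print(s)
for n in D:
    print(n,D[n][3].round(3).tolist(),D[n][2]['fx'],(D[n][1]>0).mean())
im=np.vstack([D['scene'][0],D['top'][0]])
cv2.imwrite('pics/a.png',cv2.resize(np.hstack([D['scene'][0],D['top'][0]]),(1024,384))[:,:,::-1]) 
cv2.imwrite('pics/s.png',cv2.resize(D['scene'][0],(800,600))[:,:,::-1])
cv2.imwrite('pics/t.png',cv2.resize(D['top'][0],(800,600))[:,:,::-1])
E
```

```text
{'clock': 0.15, 'joint_pos': array([1.02939984e+00, 3.13841545e-01, 4.52285411e-02, 1.30361377e+00,
       1.34904970e-05, 1.43117382e+00]), 'qvel': array([ 0.0003095 , -0.0013454 ,  0.00259157, -0.00020664, -0.00109664,
       -0.00076832]), 'tau': array([ 1.37822946e-03, -4.81066132e+01,  2.98814678e+01,  1.39700979e-02,
       -8.13000270e-05, -1.63192361e-06]), 'tcp_pos': array([0.22467291, 0.52887396, 0.23860129]), 'orientation': array([-2.45219636e-04,  1.99538514e-01,  9.79889723e-01, -6.71906979e-04]), 'wrist_force': array([0.42418592, 0.30660812, 0.34338534]), 'ft_torque': array([-0.00105785,  0.00834483, -0.00828467]), 'finger_gap': 0.08496129582332394}
scene [[0.905, -0.318, 0.283, 0.214], [-0.426, -0.7, 0.574, -0.816], [0.015, -0.639, -0.769, 1.203], [0.0, 0.0, 0.0, 1.0]] 432.6561658341179 0.9959716796875
top [[0.025, -0.989, 0.148, 0.408], [-1.0, -0.025, 0.002, -0.02], [0.002, -0.148, -0.989, 1.407], [0.0, 0.0, 0.0, 1.0]] 357.2323667929375 0.9958750406901041
wrist [[0.391, 0.878, 0.275, 0.154], [0.92, -0.373, -0.12, 0.56], [-0.002, 0.3, -0.954, 0.373], [0.0, 0.0, 0.0, 1.0]] 278.2709578742731 0.9958292643229166
```

View pics/s.png

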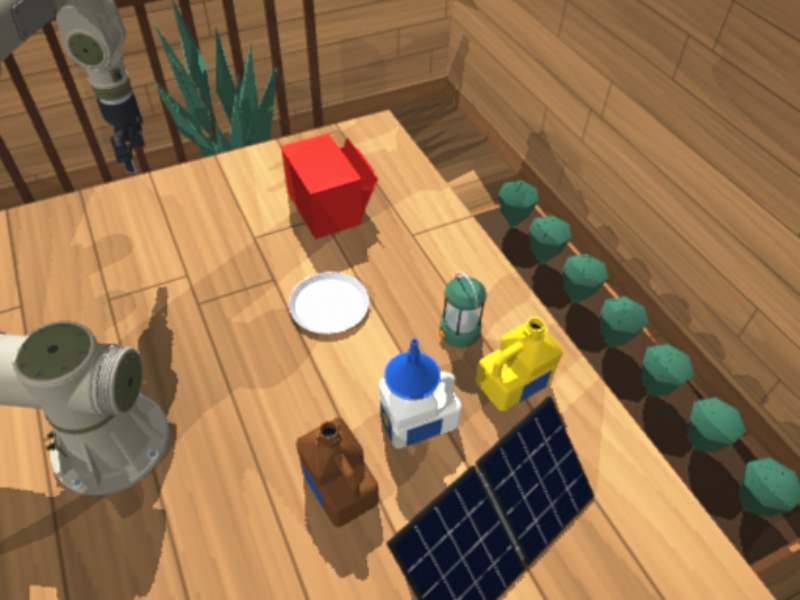

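View pics/t.png

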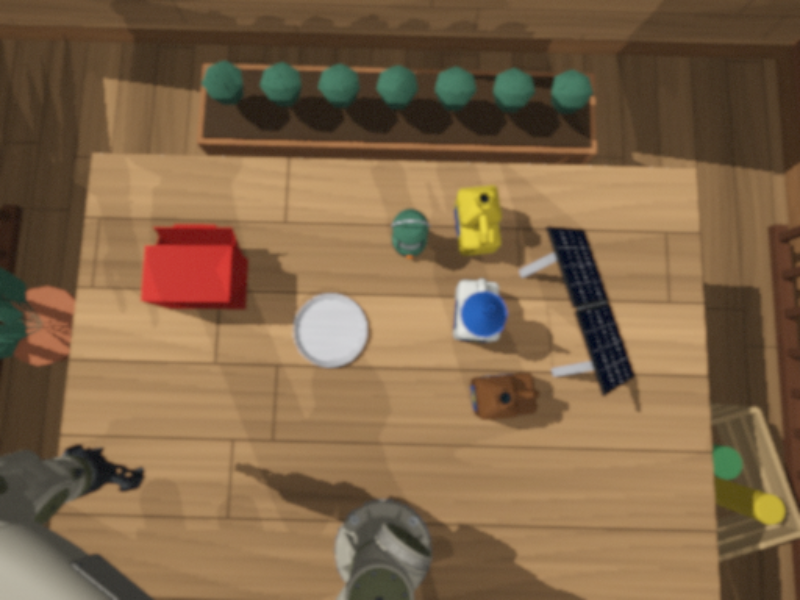

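The white jug with blue labels under the blue funnel is the one meant: scene (418,395), top (482,312). The yellow jug at scene (520,365) and the brown one at (337,470) have the same shape but the wrong colours and no funnel. The plate is at scene (329,303). Next I measure and crop to confirm.

```bash
python3 - <<'E'
from h import *
import pickle
D=pickle.load(open('d0.pkl','rb'))
for n in('scene','top'):
    p,d,c,W=D[n]; P=cloud(d,c,W); hsv=cv2.cvtColor(p,cv2.COLOR_RGB2HSV)
    blue=cv2.inRange(hsv,(100,150,60),(125,255,255))
    # largest blue comp = funnel
    k,l,st,ce=cv2.connectedComponentsWithStats(blue)
    i=1+np.argmax(st[1:,4]); m=(l==i); Q=P[m]
    print(n,'blue',st[i],'ztop',np.sort(Q[:,2])[[-1,-5,-20]].round(3),'zmin',Q[:,2].min().round(3))
    vs,us=np.where(m); 
    for lo in np.arange(.14,.32,.02):
        S=Q[(Q[:,2]>lo)&(Q[:,2]<lo+.02)]
        if len(S): print(round(lo,2),len(S),S.mean(0).round(4),(S.min(0)).round(3),S.max(0).round(3))
    # plate
    wh=(hsv[...,1]<60)&(hsv[...,2]>120)&(P[...,2]<.03)&(P[...,0]>.3)&(P[...,0]<.8)&(P[...,2]>-.02)
    k,l,st,ce=cv2.connectedComponentsWithStats(wh.astype(np.uint8)); i=1+np.argmax(st[1:,4])
    cn=max(cv2.findContours((l==i).astype(np.uint8),0,1)[0],key=len); e=cv2.fitEllipse(cn)
    print('plate',e,[onz(c,W,*e[0],z).round(4) for z in(.0,.015)],'z',np.median(P[l==i][:,2]).round(4))
    # jug white body
    f=Q.mean(0)
    wj=(hsv[...,1]<60)&(hsv[...,2]>90)&(P[...,2]>.03)&(np.hypot(P[...,0]-f[0],P[...,1]-f[1])<.14)
    J=P[wj]; print('jug',len(J),J.min(0).round(3),J.max(0).round(3), cv2.minAreaRect(J[:,:2].astype(np.float32)))
    zz,cn=np.histogram(J[:,2],bins=np.arange(.03,.2,.01)); print(zz)
    # bystanders
    if n=='top':
        for nm,mm in (('lantern',cv2.inRange(hsv,(60,60,30),(90,255,255))>0),('yellow',cv2.inRange(hsv,(22,150,80),(34,255,255))>0),):
            X=P[mm&(P[...,2]>.02)&(P[...,0]<.9)&(P[...,0]>.2)&(abs(P[...,1])<.5)]; print(nm,X.min(0).round(3),X.max(0).round(3)) if len(X) else 0
u0=D['scene'][0][180:345,180:370]; v0=D['top'][0][160:280,260:380]
cv2.imwrite('pics/c.png',np.hstack([cv2.resize(u0,(460,400),interpolation=2),cv2.resize(v0,(340,400),interpolation=2)])[:,:,::-1])
E
```

```text
scene blue [247 217  35  38 855] ztop [1.203 0.282 0.27 ] zmin 0.174
0.16 61 [ 0.554  -0.2273  0.1784] [ 0.503 -0.262  0.174] [ 0.603 -0.159  0.18 ]
0.18 427 [ 0.5437 -0.2268  0.189 ] [ 0.503 -0.263  0.18 ] [ 0.601 -0.163  0.2  ]
0.2 248 [ 0.5467 -0.2213  0.2089] [ 0.519 -0.246  0.2  ] [ 0.582 -0.183  0.22 ]
0.22 51 [ 0.5482 -0.2179  0.2275] [ 0.538 -0.228  0.22 ] [ 0.566 -0.205  0.24 ]
0.24 37 [ 0.5493 -0.2171  0.2503] [ 0.542 -0.223  0.24 ] [ 0.562 -0.208  0.26 ]
0.26 24 [ 0.5509 -0.2142  0.2708] [ 0.545 -0.219  0.262] [ 0.557 -0.205  0.278]
0.28 3 [ 0.55   -0.2172  0.2811] [ 0.547 -0.218  0.28 ] [ 0.552 -0.217  0.282]
plate ((210.12973022460938, 193.4360809326172), (38.64252471923828, 51.047481536865234), 84.7974853515625) [array([0.5246, 0.1558, 0.    ]), array([0.5207, 0.1437, 0.015 ])] z 0.004
jug 1187 [ 0.424 -0.292  0.03 ] [ 0.64  -0.161  0.28 ] ((0.5275055170059204, -0.21899694204330444), (0.2239515781402588, 0.1186438724398613), 7.23772668838501)
[ 37  33  39  33  99 241  89  72  84 185 166  89   1   0   8   2]
top blue [296 187  27  28 583] ztop [1.407 0.281 0.258] zmin 0.
[... 379 characters left out ...]
5] [ 0.561 -0.197  0.259]
0.26 12 [ 0.5493 -0.2068  0.2696] [ 0.543 -0.213  0.26 ] [ 0.556 -0.201  0.278]
0.28 5 [ 0.551  -0.2078  0.2814] [ 0.547 -0.212  0.28 ] [ 0.557 -0.203  0.282]
plate ((211.22288513183594, 210.93067932128906), (47.18840408325195, 47.39199447631836), 36.44907760620117) [array([0.5202, 0.1488, 0.    ]), array([0.519 , 0.1469, 0.015 ])] z 0.0038
jug 450 [ 0.498 -0.258  0.031] [ 0.644 -0.157  0.185] ((0.5708352327346802, -0.206508070230484), (0.09731481969356537, 0.1435510665178299), 85.77446746826172)
[ 14   8  12  12  59 131  17  14  20  74  38  17   0   0  20  14]
lantern [ 0.408 -0.085  0.027] [ 0.792 -0.006  1.407]
yellow [ 0.408 -0.263  0.02 ] [ 0.864 -0.02   1.407]
```

View pics/c.png

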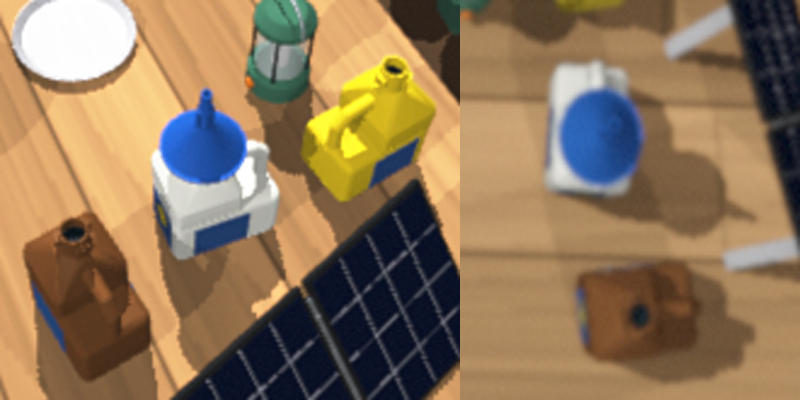

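The crop confirms it: white jug, blue label panels, blue funnel on top, loop grip toward world +x. The funnel axis is at about (0.550, -0.209), with its mouth at z≈0.177 and its top at 0.282. The plate is at about (0.520, 0.147). I'm moving over the funnel now.

Call:
{"fn": "play_rows", "kwargs": {"steps": [{"claw":0,"dp":[-0.0245,-0.023,-0.003],"angular":[0,0,0]},{"claw":0,"dp":[-0.0245,-0.023,-0.003],"angular":[0,0,0]},{"claw":0,"dp":[-0.0245,-0.023,-0.003],"angular":[0,0,0]},{"claw":0,"dp":[-0.0245,-0.023,-0.003],"angular":[0,0,0]},{"claw":0,"dp":[-0.0245,-0.023,-0.003],"angular":[0,0,0]},{"claw":0,"dp":[-0.0245,-0.023,-0.003],"angular":[0,0,0]},{"claw":0,"dp":[-0.0245,-0.023,-0.003],"angular":[0,0,0]},{"claw":0,"dp":[-0.0245,-0.023,-0.003],"angular":[0,0,0]}]}}

```text
clock: 0.82
tcp_pos: [0.3334, 0.2817, 0.2633]
orientation: [-0.0, 0.199, 0.98, -0.0]
wrist_force: [1.3, 0.4, 0.3]
finger_gap: 0.0852
```

Call:
{"fn": "play_rows", "kwargs": {"steps": [{"claw":0,"dp":[-0.0245,-0.023,-0.003],"angular":[0,0,0]},{"claw":0,"dp":[-0.0245,-0.023,-0.003],"angular":[0,0,0]},{"claw":0,"dp":[-0.0245,-0.023,-0.003],"angular":[0,0,0]},{"claw":0,"dp":[-0.0245,-0.023,-0.003],"angular":[0,0,0]},{"claw":0,"dp":[-0.0245,-0.023,-0.003],"angular":[0,0,0]},{"claw":0,"dp":[-0.0245,-0.023,-0.003],"angular":[0,0,0]},{"claw":0,"dp":[-0.0245,-0.023,-0.003],"angular":[0,0,0]},{"claw":0,"dp":[-0.0245,-0.023,-0.003],"angular":[0,0,0]}]}}

```text
clock: 1.48
tcp_pos: [0.4419, 0.0356, 0.2874]
orientation: [-0.0, 0.2, 0.98, 0.0]
wrist_force: [1.0, 0.4, 0.6]
finger_gap: 0.0856
```

```bash
python3 - <<'E'
from h import *
p,d,c,W=grab('wrist'); np.set_printoptions(suppress=True)
print(T().round(4)); print(np.array(c['hand_eye']).round(3)); print(env.get_state()['joint_pos'].round(3))
P=cloud(d,c,W); hsv=cv2.cvtColor(p,cv2.COLOR_RGB2HSV)
m=(cv2.inRange(hsv,(100,150,60),(125,255,255))>0)
Q=P[m]
for lo in np.arange(.17,.3,.01):
    S=Q[(Q[:,2]>lo)&(Q[:,2]<lo+.01)]
    if len(S): print(round(lo,2),len(S),S.mean(0).round(4),S.min(0).round(3),S.max(0).round(3))
cv2.imwrite('pics/w1.png',p[:,:,::-1])
E
```

```text
[[-0.9186  0.3952  0.0026  0.445 ]
 [ 0.3951  0.9186 -0.0036  0.031 ]
 [-0.0038 -0.0023 -1.      0.2876]
 [ 0.      0.      0.      1.    ]]
[[-0.    -0.954 -0.3    0.078]
 [ 1.     0.    -0.001  0.001]
 [ 0.001 -0.3    0.954 -0.134]
 [ 0.     0.     0.     1.   ]]
[-0.109  0.049 -0.16   1.358 -0.003  0.298]
0.19 266 [ 0.5492 -0.179   0.1974] [ 0.531 -0.186  0.192] [ 0.579 -0.174  0.2  ]
0.2 491 [ 0.5456 -0.1848  0.2046] [ 0.529 -0.194  0.2  ] [ 0.568 -0.177  0.21 ]
0.21 166 [ 0.5428 -0.1917  0.2129] [ 0.535 -0.198  0.21 ] [ 0.554 -0.186  0.218]
0.29 10 [ 0.4335 -0.0066  0.2949] [ 0.432 -0.007  0.293] [ 0.435 -0.006  0.299]
```

View pics/w1.png

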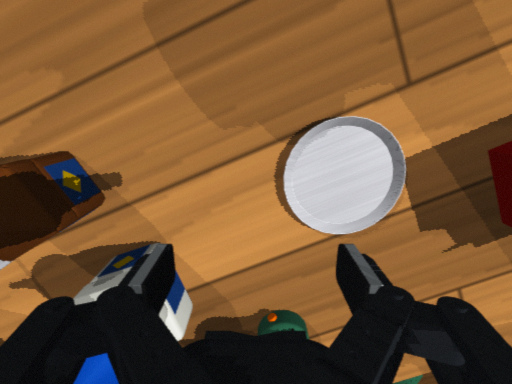

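The wrist picture shows the plate clear at (345,175), the white jug at (130,290) and the lantern at (283,325). I continue to above the spout.

Call:
{"fn": "play_rows", "kwargs": {"steps": [{"claw":0,"dp":[-0.024,-0.0225,-0.0035],"angular":[0,0,0]},{"claw":0,"dp":[-0.024,-0.0225,-0.0035],"angular":[0,0,0]},{"claw":0,"dp":[-0.024,-0.0225,-0.0035],"angular":[0,0,0]},{"claw":0,"dp":[-0.024,-0.0225,-0.0035],"angular":[0,0,0]},{"claw":0,"dp":[-0.024,-0.0225,-0.0035],"angular":[0,0,0]},{"claw":0,"dp":[-0.024,-0.0225,-0.0035],"angular":[0,0,0]},{"claw":0,"dp":[-0.024,-0.0225,-0.0035],"angular":[0,0,0]},{"claw":0,"dp":[-0.024,-0.0225,-0.0035],"angular":[0,0,0]}]}}

```text
clock: 2.2
tcp_pos: [0.5484, -0.2048, 0.3151]
orientation: [-0.0, 0.2, 0.98, 0.0]
wrist_force: [1.3, 1.5, 0.2]
finger_gap: 0.0853
```

```bash
python3 - <<'E'
from h import *
p,d,c,W=grab('wrist'); p,d,c,W=grab('wrist'); np.set_printoptions(suppress=True)
M=T();print(M[:3,3].round(4)); 
P=cloud(d,c,W); hsv=cv2.cvtColor(p,cv2.COLOR_RGB2HSV)
m=(cv2.inRange(hsv,(100,150,60),(125,255,255))>0)
k,l,st,ce=cv2.connectedComponentsWithStats(m.astype(np.uint8)); i=1+np.argmax(st[1:,4]); print(st[i])
Q=P[l==i]
for lo in np.arange(.17,.3,.01):
    S=Q[(Q[:,2]>lo)&(Q[:,2]<lo+.01)]
    if len(S): print(round(lo,2),len(S),S.mean(0).round(4),S.min(0).round(3),S.max(0).round(3), ((S-M[:3,3])@M[:3,:3]).mean(0).round(4))
cv2.imwrite('pics/w2.png',p[:,:,::-1])
E
```

```text
[ 0.5495 -0.2076  0.3138]
[ 205  134  103  103 8004]
0.17 944 [ 0.5419 -0.2088  0.1792] [ 0.499 -0.261  0.177] [ 0.602 -0.159  0.18 ] [ 0.0065 -0.004   0.1346]
0.18 1983 [ 0.5377 -0.2039  0.1845] [ 0.499 -0.26   0.18 ] [ 0.601 -0.159  0.19 ] [ 0.0123 -0.0011  0.1293]
0.19 1585 [ 0.5398 -0.2049  0.1948] [ 0.511 -0.248  0.19 ] [ 0.589 -0.17   0.2  ] [ 0.01   -0.0012  0.119 ]
0.2 1321 [ 0.5421 -0.2053  0.2047] [ 0.52 -0.24  0.2 ] [ 0.581 -0.178  0.21 ] [ 0.0077 -0.0007  0.1091]
0.21 923 [ 0.544  -0.2061  0.2146] [ 0.529 -0.231  0.21 ] [ 0.572 -0.186  0.22 ] [ 0.0057 -0.0007  0.0992]
0.22 274 [ 0.5442 -0.2066  0.2229] [ 0.537 -0.223  0.22 ] [ 0.561 -0.196  0.23 ] [ 0.0053 -0.0011  0.0909]
0.23 106 [ 0.5444 -0.2067  0.235 ] [ 0.54 -0.22  0.23] [ 0.553 -0.199  0.24 ] [ 0.0051 -0.0011  0.0788]
0.24 142 [ 0.5448 -0.2072  0.2457] [ 0.54 -0.22  0.24] [ 0.56  -0.199  0.25 ] [ 0.0045 -0.0014  0.0681]
0.25 188 [ 0.5459 -0.2075  0.2541] [ 0.54 -0.22  0.25] [ 0.561 -0.199  0.26 ] [ 0.0034 -0.0013  0.0597]
0.26 173 [ 0.5483 -0.2083  0.2653] [ 0.543 -0.216  0.26 ] [ 0.556 -0.202  0.27 ] [ 0.0009 -0.0011  0.0485]
0.27 224 [ 0.5491 -0.2086  0.2757] [ 0.544 -0.216  0.27 ] [ 0.556 -0.202  0.28 ] [ 0.     -0.001   0.0381]
0.28 107 [ 0.5498 -0.209   0.2806] [ 0.544 -0.215  0.28 ] [ 0.556 -0.203  0.282] [-0.0008 -0.0011  0.0332]
```

View pics/w2.png

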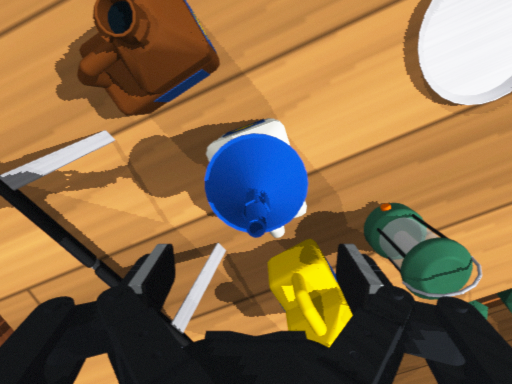

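The funnel axis is at (0.550, -0.2095), 1 mm from the tool axis. It shows at pixel (257,190) with the spout tip at (257,228). I descend and pinch.

Call:
{"fn": "play_rows", "kwargs": {"steps": [{"claw":0,"dp":[-0.001,-0.001,0.01],"angular":[0,0,0]},{"claw":0,"dp":[0,0,0.01],"angular":[0,0,0]},{"claw":0,"dp":[0,0,0.01],"angular":[0,0,0]},{"claw":0,"dp":[0,0,0.01],"angular":[0,0,0]},{"claw":0,"dp":[0,0,0.01],"angular":[0,0,0]},{"claw":0,"dp":[0,0,0.01],"angular":[0,0,0]},{"claw":0,"dp":[0,0,0.008],"angular":[0,0,0]},{"claw":0,"dp":[0,0,0],"angular":[0,0,0]}]}}

```text
clock: 2.97
tcp_pos: [0.5477, -0.204, 0.2451]
orientation: [-0.001, 0.199, 0.98, 0.0]
wrist_force: [-0.7, 0.4, -0.5]
finger_gap: 0.0853
```

Call:
{"fn": "play_rows", "kwargs": {"steps": [{"claw":255,"dp":[0,0,0],"angular":[0,0,0]},{"claw":255,"dp":[0,0,0],"angular":[0,0,0]},{"claw":255,"dp":[0,0,0],"angular":[0,0,0]},{"claw":255,"dp":[0,0,0],"angular":[0,0,0]},{"claw":255,"dp":[0,0,0],"angular":[0,0,0]},{"claw":255,"dp":[0,0,0],"angular":[0,0,0]},{"claw":255,"dp":[0,0,0],"angular":[0,0,0]},{"claw":255,"dp":[0,0,0],"angular":[0,0,0]}], "force": 30}}

```text
clock: 3.63
tcp_pos: [0.5487, -0.2054, 0.248]
orientation: [0.001, 0.2, 0.98, -0.001]
wrist_force: [-0.4, -1.6, 2.8]
finger_gap: 0.0146
```

Call:
{"fn": "play_rows", "kwargs": {"steps": [{"claw":255,"dp":[0,0,0],"angular":[0,0,0]},{"claw":255,"dp":[0,0,0],"angular":[0,0,0]},{"claw":255,"dp":[0,0,-0.003],"angular":[0,0,0]},{"claw":255,"dp":[0,0,-0.006],"angular":[0,0,0]},{"claw":255,"dp":[0,0,-0.012],"angular":[0,0,0]},{"claw":255,"dp":[0,0,-0.012],"angular":[0,0,0]},{"claw":255,"dp":[0,0,-0.012],"angular":[0,0,0]},{"claw":255,"dp":[0,0,-0.015],"angular":[0,0,0]}]}}

```text
clock: 4.3
tcp_pos: [0.5483, -0.204, 0.307]
orientation: [-0.001, 0.199, 0.98, 0.001]
wrist_force: [-0.4, 1.0, -0.3]
finger_gap: 0.0143
```

```bash
python3 - <<'E'
from h import *
p=cv2.imread('pics/w1.png'); c=env.calibration('wrist'); hsv=cv2.cvtColor(p,cv2.COLOR_BGR2HSV)
m=((hsv[...,1]<60)&(hsv[...,2]>110)).astype(np.uint8); m[245:]=0
cn=max(cv2.findContours(m,0,1)[0],key=cv2.contourArea); e=cv2.fitEllipse(cn); print(e)
M=np.eye(4);M[:3,:3]=R.from_quat([.1995,.9799,0,0]).as_matrix();M[:3,3]=[.4425,.0356,.2875]
W=M@np.array(c['hand_eye']); ps=np.array([onz(c,W,*q[0],.015) for q in cn]); print('rim',cv2.minEnclosingCircle(ps[:,:2].astype(np.float32)))
for i in range(3): s=env.get_state();print(s['clock'],s['tcp_pos'].round(4))
p,d,c,W=grab('wrist'); s=env.get_state();print(s['clock'],s['tcp_pos'].round(4))
for n in('scene','top'):
    p,d,c,W=grab(n); P=cloud(d,c,W); hsv=cv2.cvtColor(p,cv2.COLOR_RGB2HSV)
    print(env.get_state()['tcp_pos'].round(4))
    m=((hsv[...,1]<60)&(hsv[...,2]>120)&(P[...,0]>.35)&(P[...,0]<.7)&(P[...,1]>0)&(P[...,1]<.28)&(P[...,2]<.04)).astype(np.uint8)
    cn=max(cv2.findContours(m,0,1)[0],key=cv2.contourArea)
    ps=np.array([onz(c,W,*q[0],.015) for q in cn]);print(n,cv2.minEnclosingCircle(ps[:,:2].astype(np.float32)))
    b=(cv2.inRange(hsv,(100,150,60),(125,255,255))>0)&(P[...,2]>.225)&(P[...,2]<.4)&(P[...,0]>.45)&(P[...,0]<.65); Q=P[b];print('funnel',len(Q),Q.min(0).round(3),Q.max(0).round(3))
    r=((hsv[...,0]<8)&(hsv[...,1]>150)&(hsv[...,2]>60)&(P[...,2]>.16)&(P[...,2]<.22)&(P[...,1]<-.1)); Q=P[r]; print('cap',len(Q), Q.min(0) if len(Q) else 0,Q.max(0) if len(Q) else 0)
E
```

```text
((344.1050109863281, 174.7818145751953), (113.18948364257812, 125.29525756835938), 55.985591888427734)
rim ((0.519834578037262, 0.14818105101585388), 0.09204123169183731)
4.3 [ 0.5483 -0.204   0.307 ]
4.3 [ 0.5483 -0.204   0.307 ]
4.3 [ 0.5483 -0.204   0.307 ]
4.35 [ 0.5492 -0.2046  0.3106]
[ 0.5495 -0.2048  0.3095]
scene ((0.5219758749008179, 0.14745251834392548), 0.09364108741283417)
funnel 826 [ 0.504 -0.261  0.238] [ 0.605 -0.158  0.355]
cap 72 [ 0.52555002 -0.23966536  0.17500544] [ 0.56477918 -0.21592584  0.20172708]
[ 0.5492 -0.2047  0.308 ]
top ((0.5198183655738831, 0.14758548140525818), 0.09440131485462189)
funnel 94 [ 0.528 -0.188  0.241] [ 0.574 -0.156  0.371]
cap 0 0 0
```

Plate centre agrees across three views at (0.520, 0.148), so I carry the funnel there.

Call:
{"fn": "play_rows", "kwargs": {"steps": [{"claw":255,"dp":[0.005,0.01,-0.002],"angular":[0,0,0]},{"claw":255,"dp":[0.0104,0.0197,0],"angular":[0,0,0]},{"claw":255,"dp":[0.0104,0.0197,0],"angular":[0,0,0]},{"claw":255,"dp":[0.0104,0.0197,0],"angular":[0,0,0]},{"claw":255,"dp":[0.0104,0.0197,0],"angular":[0,0,0]},{"claw":255,"dp":[0.0104,0.0197,0],"angular":[0,0,0]},{"claw":255,"dp":[0.0104,0.0197,0],"angular":[0,0,0]},{"claw":255,"dp":[0.0104,0.0197,0],"angular":[0,0,0]}]}}

```text
clock: 5.12
tcp_pos: [0.5337, -0.0362, 0.3081]
orientation: [-0.001, 0.199, 0.98, 0.0]
wrist_force: [0.5, 0.5, -1.6]
finger_gap: 0.0145
```

Call:
{"fn": "play_rows", "kwargs": {"steps": [{"claw":255,"dp":[0.0104,0.0197,0],"angular":[0,0,0]},{"claw":255,"dp":[0.0104,0.0197,0],"angular":[0,0,0]},{"claw":255,"dp":[0.0104,0.0197,0],"angular":[0,0,0]},{"claw":255,"dp":[0.0104,0.0197,0],"angular":[0,0,0]},{"claw":255,"dp":[0.0104,0.0197,0],"angular":[0,0,0]},{"claw":255,"dp":[0.0104,0.0197,0],"angular":[0,0,0]},{"claw":255,"dp":[0.0104,0.0197,0],"angular":[0,0,0]},{"claw":255,"dp":[0.0104,0.0197,0],"angular":[0,0,0]}]}}

```text
clock: 5.78
tcp_pos: [0.5185, 0.1411, 0.3081]
orientation: [-0.001, 0.199, 0.98, -0.0]
wrist_force: [0.6, 0.3, -0.4]
finger_gap: 0.0143
```

Call:
{"fn": "play_rows", "kwargs": {"steps": [{"claw":255,"dp":[0.005,0.0095,0.01],"angular":[0,0,0]},{"claw":255,"dp":[0,0,0.03],"angular":[0,0,0]},{"claw":255,"dp":[0,0,0.03],"angular":[0,0,0]},{"claw":255,"dp":[0,0,0.03],"angular":[0,0,0]},{"claw":255,"dp":[0,0,0.03],"angular":[0,0,0]},{"claw":255,"dp":[0,0,0.03],"angular":[0,0,0]},{"claw":255,"dp":[0,0,0.02],"angular":[0,0,0]},{"claw":255,"dp":[0,0,0.01],"angular":[0,0,0]}]}}

```text
clock: 6.45
tcp_pos: [0.5154, 0.1496, 0.1147]
orientation: [-0.003, 0.2, 0.98, -0.001]
wrist_force: [0.5, -0.0, -0.7]
finger_gap: 0.0144
```

```bash
python3 - <<'E'
from h import *
print(env.get_state()['tcp_pos'].round(4),env.get_state()['joint_pos'].round(3))
for n in('scene','top'):
    p,d,c,W=grab(n); P=cloud(d,c,W); hsv=cv2.cvtColor(p,cv2.COLOR_RGB2HSV)
    print(env.get_state()['tcp_pos'].round(4))
    b=(cv2.inRange(hsv,(100,150,60),(125,255,255))>0)&(P[...,2]>.01)&(P[...,2]<.1)&(abs(P[...,0]-.52)<.09)&(abs(P[...,1]-.15)<.12); Q=P[b];print('funnel',len(Q),Q.min(0).round(3),Q.max(0).round(3))
E
```

```text
[0.5154 0.1496 0.1147] [ 0.133  0.316 -0.266  0.996  0.     0.535]
[0.5154 0.1496 0.1144]
funnel 468 [0.472 0.094 0.039] [0.568 0.196 0.099]
[0.5165 0.1497 0.1166]
funnel 149 [0.474 0.102 0.044] [0.562 0.16  0.085]
```

Call:
{"fn": "play_rows", "kwargs": {"steps": [{"claw":255,"dp":[0,0.001,0.01],"angular":[0,0,0]},{"claw":255,"dp":[0,0,0.008],"angular":[0,0,0]},{"claw":255,"dp":[0,0,0.007],"angular":[0,0,0]},{"claw":255,"dp":[0,0,0.005],"angular":[0,0,0]},{"claw":255,"dp":[0,0,0.003],"angular":[0,0,0]},{"claw":255,"dp":[0,0,0.002],"angular":[0,0,0]},{"claw":255,"dp":[0,0,0.001],"angular":[0,0,0]},{"claw":255,"dp":[0,0,0],"angular":[0,0,0]}]}}

```text
clock: 7.22
tcp_pos: [0.5195, 0.151, 0.0833]
orientation: [0.0, 0.2, 0.98, 0.0]
wrist_force: [-0.1, -0.1, -0.2]
finger_gap: 0.0148
```

Call:
{"fn": "play_rows", "kwargs": {"steps": [{"claw":255,"dp":[0,0,0.001],"angular":[0,0,0]},{"claw":255,"dp":[0,0,0.001],"angular":[0,0,0]},{"claw":255,"dp":[0,0,0.001],"angular":[0,0,0]},{"claw":255,"dp":[0,0,0.001],"angular":[0,0,0]},{"claw":255,"dp":[0,0,0],"angular":[0,0,0]},{"claw":255,"dp":[0,0,0],"angular":[0,0,0]},{"claw":255,"dp":[0,0,0],"angular":[0,0,0]},{"claw":255,"dp":[0,0,0],"angular":[0,0,0]}]}}

```text
clock: 7.88
tcp_pos: [0.5194, 0.1509, 0.0793]
orientation: [0.0, 0.2, 0.98, 0.0]
wrist_force: [0.0, -0.8, -0.6]
finger_gap: 0.0144
```

Call:
{"fn": "play_rows", "kwargs": {"steps": [{"claw":255,"dp":[0,0,0.001],"angular":[0,0,0]},{"claw":255,"dp":[0,0,0.001],"angular":[0,0,0]},{"claw":255,"dp":[0,0,0.001],"angular":[0,0,0]},{"claw":255,"dp":[0,0,0.001],"angular":[0,0,0]},{"claw":255,"dp":[0,0,0.0005],"angular":[0,0,0]},{"claw":255,"dp":[0,0,0],"angular":[0,0,0]},{"claw":255,"dp":[0,0,0],"angular":[0,0,0]},{"claw":255,"dp":[0,0,0],"angular":[0,0,0]}]}}

```text
clock: 8.55
tcp_pos: [0.5197, 0.15, 0.0764]
orientation: [0.001, 0.2, 0.98, -0.001]
wrist_force: [-4.3, -4.4, 11.7]
finger_gap: 0.0145
```

Contact at 11.7 N. I ease up slightly and open.

Call:
{"fn": "play_rows", "kwargs": {"steps": [{"claw":255,"dp":[0,0,-0.001],"angular":[0,0,0]},{"claw":255,"dp":[0,0,-0.0005],"angular":[0,0,0]},{"claw":190,"dp":[0,0,0],"angular":[0,0,0]},{"claw":140,"dp":[0,0,0],"angular":[0,0,0]},{"claw":80,"dp":[0,0,0],"angular":[0,0,0]},{"claw":0,"dp":[0,0,0],"angular":[0,0,0]},{"claw":0,"dp":[0,0,0],"angular":[0,0,0]},{"claw":0,"dp":[0,0,0],"angular":[0,0,0]}]}}

```text
clock: 9.22
tcp_pos: [0.5193, 0.151, 0.0761]
orientation: [-0.0, 0.2, 0.98, 0.0]
wrist_force: [0.1, -0.4, -0.5]
finger_gap: 0.0806
```

Call:
{"fn": "play_rows", "kwargs": {"steps": [{"claw":0,"dp":[0,0,-0.01],"angular":[0,0,0]},{"claw":0,"dp":[0,0,-0.025],"angular":[0,0,0]},{"claw":0,"dp":[0,0,-0.035],"angular":[0,0,0]},{"claw":0,"dp":[0,0,-0.035],"angular":[0,0,0]},{"claw":0,"dp":[0,0,-0.035],"angular":[0,0,0]},{"claw":0,"dp":[0,0,-0.035],"angular":[0,0,0]},{"claw":0,"dp":[0,0,-0.035],"angular":[0,0,0]},{"claw":0,"dp":[0,0,-0.01],"angular":[0,0,0]}]}}

```text
clock: 9.88
tcp_pos: [0.5211, 0.1512, 0.3031]
orientation: [0.004, 0.2, 0.98, 0.002]
wrist_force: [0.7, -0.8, 0.7]
finger_gap: 0.0856
```

```bash
python3 - <<'E'
from h import *
for n in('top','scene'):
    p,d,c,W=grab(n); P=cloud(d,c,W); hsv=cv2.cvtColor(p,cv2.COLOR_RGB2HSV)
    b=(cv2.inRange(hsv,(100,150,60),(125,255,255))>0)&(P[...,2]>.0)&(P[...,2]<.13)&(abs(P[...,0]-.52)<.09)&(abs(P[...,1]-.15)<.12); Q=P[b];print(n,'funnel',len(Q),Q.min(0).round(3),Q.max(0).round(3))
    m=((hsv[...,1]<60)&(hsv[...,2]>120)&(P[...,0]>.35)&(P[...,0]<.7)&(P[...,1]>0)&(P[...,1]<.28)&(P[...,2]<.04)).astype(np.uint8)
    cn=max(cv2.findContours(m,0,1)[0],key=cv2.contourArea)
    ps=np.array([onz(c,W,*q[0],.015) for q in cn]);print(n,cv2.minEnclosingCircle(ps[:,:2].astype(np.float32)))
    r=((hsv[...,0]<8)&(hsv[...,1]>150)&(hsv[...,2]>60)&(P[...,2]>.16)&(P[...,2]<.22)&(P[...,1]<-.1)); Q=P[r]; print('cap',Q.min(0).round(4),Q.max(0).round(4)); Q=Q[Q[:,2]>.196]; print(Q.min(0),Q.max(0),Q.mean(0),len(Q))
    np.savez('c_'+n,p=p,d=d)
cv2.imwrite('pics/s2.png',cv2.resize(p[120:345,150:420],(720,600),interpolation=2)[:,:,::-1])
E
```

```text
top funnel 247 [0.476 0.105 0.005] [0.567 0.195 0.054]
top ((0.5197266936302185, 0.1474926620721817), 0.09429901838302612)
cap [ 0.5259 -0.2298  0.1966] [ 0.5702 -0.1847  0.2075]
[ 0.52588534 -0.22979024  0.19660693] [ 0.57016915 -0.18465288  0.20754191] [ 0.5481922  -0.20696481  0.20099692] 82
scene funnel 488 [0.476 0.096 0.003] [0.574 0.19  0.11 ]
scene ((0.5229608416557312, 0.14882700145244598), 0.09498327225446701)
cap [ 0.5258 -0.2408  0.1762] [ 0.5776 -0.1854  0.2066]
[ 0.52582191 -0.24081437  0.19602538] [ 0.57760893 -0.18535186  0.20660543] [ 0.55029356 -0.21451769  0.20065864] 180
```

View pics/s2.png

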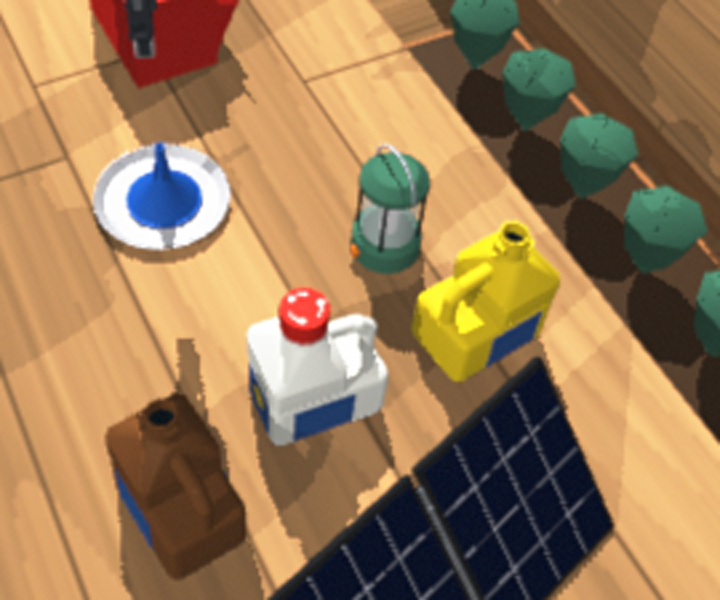

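The funnel stands on the plate at (164,195) in this crop, within a few mm of the middle. The red cap with its arrows is exposed at (304,313), and the jug and bystanders are in place. I go back over the cap.

Call:
{"fn": "play_rows", "kwargs": {"steps": [{"claw":0,"dp":[-0.0104,-0.0198,0],"angular":[0,0,0]},{"claw":0,"dp":[-0.0104,-0.0198,0],"angular":[0,0,0]},{"claw":0,"dp":[-0.0104,-0.0198,0],"angular":[0,0,0]},{"claw":0,"dp":[-0.0104,-0.0198,0],"angular":[0,0,0]},{"claw":0,"dp":[-0.0104,-0.0198,0],"angular":[0,0,0]},{"claw":0,"dp":[-0.0104,-0.0198,0],"angular":[0,0,0]},{"claw":0,"dp":[-0.0104,-0.0198,0],"angular":[0,0,0]},{"claw":0,"dp":[-0.0104,-0.0198,0],"angular":[0,0,0]}]}}

```text
clock: 10.65
tcp_pos: [0.533, -0.0283, 0.2941]
orientation: [-0.002, 0.2, 0.98, 0.0]
wrist_force: [0.8, 0.6, 0.5]
finger_gap: 0.0853
```

Call:
{"fn": "play_rows", "kwargs": {"steps": [{"claw":0,"dp":[-0.0104,-0.0198,0],"angular":[0,0,0]},{"claw":0,"dp":[-0.0104,-0.0198,0],"angular":[0,0,0]},{"claw":0,"dp":[-0.0104,-0.0198,0],"angular":[0,0,0]},{"claw":0,"dp":[-0.0104,-0.0198,0],"angular":[0,0,0]},{"claw":0,"dp":[-0.0104,-0.0198,0.005],"angular":[0,0,0]},{"claw":0,"dp":[-0.0104,-0.0198,0.01],"angular":[0,0,0]},{"claw":0,"dp":[-0.0104,-0.0198,0.01],"angular":[0,0,0]},{"claw":0,"dp":[-0.0104,-0.0198,0.005],"angular":[0,0,0]}]}}

```text
clock: 11.32
tcp_pos: [0.5473, -0.2061, 0.2628]
orientation: [-0.002, 0.2, 0.98, 0.001]
wrist_force: [0.4, 0.1, -0.3]
finger_gap: 0.0854
```

Call:
{"fn": "play_rows", "kwargs": {"steps": [{"claw":0,"dp":[0,0,0],"angular":[0,0,0]},{"claw":0,"dp":[0,0,0],"angular":[0,0,0]},{"claw":0,"dp":[0,0,0],"angular":[0,0,0]},{"claw":0,"dp":[0,0,0],"angular":[0,0,0]},{"claw":0,"dp":[0,0,0],"angular":[0,0,0]},{"claw":0,"dp":[0,0,0],"angular":[0,0,0]},{"claw":0,"dp":[0,0,0],"angular":[0,0,0]},{"claw":0,"dp":[0,0,0],"angular":[0,0,0]}]}}

```text
clock: 11.98
tcp_pos: [0.5488, -0.2053, 0.2666]
orientation: [0.0, 0.199, 0.98, -0.0]
wrist_force: [-0.4, 0.6, -0.9]
finger_gap: 0.0861
```

```bash
python3 - <<'E'
from h import *
for k in range(3):
    p,d,c,W=grab('wrist'); M=T()
    P=cloud(d,c,W); hsv=cv2.cvtColor(p,cv2.COLOR_RGB2HSV)
    top=((hsv[...,1]>60)|(hsv[...,2]>150))&(P[...,2]>.193)&(P[...,2]<.212)&(np.hypot(P[...,0]-.55,P[...,1]+.208)<.04)
    cn=max(cv2.findContours(top.astype(np.uint8),0,1)[0],key=cv2.contourArea); z=np.median(P[top][:,2])
    ps=np.array([onz(c,W,*q[0],z) for q in cn]); (x,y),r=cv2.minEnclosingCircle(ps[:,:2].astype(np.float32))
    print(M[:3,3].round(4),'top',z.round(4),x,y,r,'tool',((np.array([x,y,z])-M[:3,3])@M[:3,:3]).round(4))
# jug yaw by label/body: white points
wj=(hsv[...,1]<60)&(hsv[...,2]>90)&(P[...,2]>.03)&(P[...,2]<.17)&(np.hypot(P[...,0]-.57,P[...,1]+.208)<.1)
J=P[wj]; print(cv2.minAreaRect(J[:,:2].astype(np.float32)))
cv2.imwrite('pics/w3.png',p[:,:,::-1])
for n in('top','scene'):
    q=np.load('c_'+n+'.npz'); c=env.calibration(n); P=cloud(q['d'],c,np.array(c['world_from_camera'])); hsv=cv2.cvtColor(q['p'],cv2.COLOR_RGB2HSV)
    wj=(hsv[...,1]<60)&(hsv[...,2]>90)&(P[...,2]>.05)&(P[...,2]<.17)&(np.hypot(P[...,0]-.57,P[...,1]+.208)<.1); J=P[wj]
    print(n,cv2.minAreaRect(J[:,:2].astype(np.float32)))
print(env.get_state()['joint_pos'])
E
```

```text
[ 0.5488 -0.2054  0.2666] top 0.2005 0.5494065880775452 -0.20780302584171295 0.027680400758981705 tool [-0.0015 -0.002   0.066 ]
[ 0.5487 -0.2055  0.2665] top 0.2005 0.5495218634605408 -0.20791837573051453 0.027507785707712173 tool [-0.0017 -0.002   0.066 ]
[ 0.5487 -0.2056  0.2664] top 0.2005 0.5494257807731628 -0.2077523022890091 0.027762461453676224 tool [-0.0015 -0.0018  0.0659]
((0.5693261623382568, -0.21059545874595642), (0.09599265456199646, 0.13918688893318176), 86.42951965332031)
top ((0.5711901187896729, -0.20856612920761108), (0.09785573184490204, 0.1438106894493103), 86.3560791015625)
scene ((0.570886492729187, -0.2143533080816269), (0.09832030534744263, 0.14085564017295837), 86.26286315917969)
[-4.95421319e-01  3.29619327e-01  1.34980942e-01  1.37584865e+00
  9.62877949e-05 -9.39203785e-02]
```

View pics/w3.png

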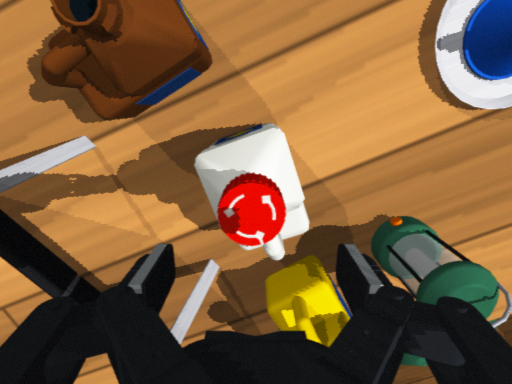

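The cap is at (252,210), a 2 mm offset in the tool frame, top at z=0.2005, jug yaw about -3.6°. I descend around it and grip.

Call:
{"fn": "play_rows", "kwargs": {"steps": [{"claw":0,"dp":[-0.0015,-0.002,0.012],"angular":[0,0,0]},{"claw":0,"dp":[0,0,0.014],"angular":[0,0,0]},{"claw":0,"dp":[0,0,0.014],"angular":[0,0,0]},{"claw":0,"dp":[0,0,0.014],"angular":[0,0,0]},{"claw":0,"dp":[0,0,0.014],"angular":[0,0,0]},{"claw":0,"dp":[0,0,0.012],"angular":[0,0,0]},{"claw":0,"dp":[0,0,0.01],"angular":[0,0,0]},{"claw":0,"dp":[0,0,0.006],"angular":[0,0,0]}]}}

```text
clock: 12.8
tcp_pos: [0.5488, -0.2079, 0.169]
orientation: [-0.001, 0.2, 0.98, 0.0]
wrist_force: [-0.3, 0.0, -0.3]
finger_gap: 0.0854
```

Call:
{"fn": "play_rows", "kwargs": {"steps": [{"claw":0,"dp":[0,0,0],"angular":[0,0,0]},{"claw":60,"dp":[0,0,0],"angular":[0,0,0]},{"claw":75,"dp":[0,0,0],"angular":[0,0,0]},{"claw":90,"dp":[0,0,0],"angular":[0,0,0]},{"claw":100,"dp":[0,0,0],"angular":[0,0,0]},{"claw":120,"dp":[0,0,0],"angular":[0,0,0]},{"claw":255,"dp":[0,0,0],"angular":[0,0,0]},{"claw":255,"dp":[0,0,0],"angular":[0,0,0]}], "force": 50}}

```text
clock: 13.47
tcp_pos: [0.5497, -0.2088, 0.1715]
orientation: [0.001, 0.2, 0.98, -0.001]
wrist_force: [-2.0, -2.2, 6.8]
finger_gap: 0.0537
```

```bash
python3 - <<'E'
from h import *
p,d,c,W=grab('wrist');p,d,c,W=grab('wrist');s=env.get_state()
for k in('tcp_pos','wrist_force','ft_torque','finger_gap'):print(k,s[k])
P=cloud(d,c,W);hsv=cv2.cvtColor(p,cv2.COLOR_RGB2HSV)
wj=(hsv[...,1]<60)&(hsv[...,2]>90)&(P[...,2]>.03)&(P[...,2]<.15)&(np.hypot(P[...,0]-.57,P[...,1]+.208)<.1)
print(cv2.minAreaRect(P[wj][:,:2].astype(np.float32)))
cv2.imwrite('pics/w4.png',p[:,:,::-1])
E
```

```text
tcp_pos [ 0.54971437 -0.20885378  0.17153532]
wrist_force [-1.9041605  -2.67423019  6.34253095]
ft_torque [-0.32511953  0.33970036  0.00266179]
finger_gap 0.053465176244237536
((0.5566118955612183, -0.20974838733673096), (0.0960838794708252, 0.11360081285238266), 86.4465560913086)
```

View pics/w4.png

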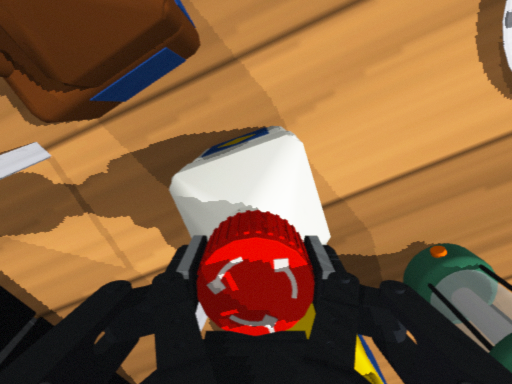

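The cap is gripped at (255,270), gap 53.5 mm, jug not turned. Next I press.

Call:
{"fn": "play_rows", "kwargs": {"steps": [{"claw":255,"dp":[0,0,0.001],"angular":[0,0,0]},{"claw":255,"dp":[0,0,0.001],"angular":[0,0,0]},{"claw":255,"dp":[0,0,0.001],"angular":[0,0,0]},{"claw":255,"dp":[0,0,0.001],"angular":[0,0,0]},{"claw":255,"dp":[0,0,0.001],"angular":[0,0,0]},{"claw":255,"dp":[0,0,0],"angular":[0,0,0]},{"claw":255,"dp":[0,0,0],"angular":[0,0,0]},{"claw":255,"dp":[0,0,0],"angular":[0,0,0]}], "force": 60}}

```text
clock: 14.23
tcp_pos: [0.5497, -0.2089, 0.1675]
orientation: [0.001, 0.2, 0.98, -0.001]
wrist_force: [-4.2, -1.8, 11.4]
finger_gap: 0.0527
```

Call:
{"fn": "play_rows", "kwargs": {"steps": [{"claw":255,"dp":[0,0,0.001],"angular":[0,0,0]},{"claw":255,"dp":[0,0,0.001],"angular":[0,0,0]},{"claw":255,"dp":[0,0,0.0005],"angular":[0,0,0]},{"claw":255,"dp":[0,0,0],"angular":[0,0,0]},{"claw":255,"dp":[0,0,0],"angular":[0,0,0]},{"claw":255,"dp":[0,0,0],"angular":[0,0,0]},{"claw":255,"dp":[0,0,0],"angular":[0,0,0]},{"claw":255,"dp":[0,0,0],"angular":[0,0,0]}]}}

```text
clock: 14.9
tcp_pos: [0.5498, -0.2089, 0.1659]
orientation: [0.002, 0.2, 0.98, -0.001]
wrist_force: [-5.3, 0.5, 15.4]
finger_gap: 0.0534
```

At the stop (5.6 mm, 15 N). I turn anticlockwise, which is negative about tool z.

Call:
{"fn": "play_rows", "kwargs": {"steps": [{"claw":255,"dp":[0,0,0],"angular":[0,0,-2]},{"claw":255,"dp":[0,0,0],"angular":[0,0,-3]},{"claw":255,"dp":[0,0,0],"angular":[0,0,-4]},{"claw":255,"dp":[0,0,0],"angular":[0,0,-4]},{"claw":255,"dp":[0,0,0],"angular":[0,0,-4]},{"claw":255,"dp":[0,0,0],"angular":[0,0,-4]},{"claw":255,"dp":[0,0,0],"angular":[0,0,-4]},{"claw":255,"dp":[0,0,0],"angular":[0,0,-4]}]}}

```text
clock: 15.57
tcp_pos: [0.5506, -0.2093, 0.1659]
orientation: [0.002, -0.054, 0.999, -0.002]
wrist_force: [-3.6, -1.5, 14.4]
finger_gap: 0.0529
```

```bash
python3 - <<'E'
from h import *
s=env.get_state()
for k in('tcp_pos','wrist_force','ft_torque','finger_gap'):print(k,s[k])
for n in('top','scene'):
    p,d,c,W=grab(n); P=cloud(d,c,W); hsv=cv2.cvtColor(p,cv2.COLOR_RGB2HSV)
    for lo in (.05,.07):
        wj=(hsv[...,1]<60)&(hsv[...,2]>90)&(P[...,2]>lo)&(P[...,2]<.15)&(np.hypot(P[...,0]-.57,P[...,1]+.208)<.1); J=P[wj]
        print(n,len(J),cv2.minAreaRect(J[:,:2].astype(np.float32)))
E
```

```text
tcp_pos [ 0.55058124 -0.20931602  0.16592278]
wrist_force [-3.55491726 -1.45011392 14.43706425]
ft_torque [-0.22326517  0.51112831 -0.13568593]
finger_gap 0.05287083783436667
top 300 ((0.5804199576377869, -0.16852325201034546), (0.053003109991550446, 0.1390407383441925), 63.751434326171875)
top 288 ((0.5804199576377869, -0.16852325201034546), (0.053003109991550446, 0.1390407383441925), 63.751434326171875)
scene 1230 ((0.5707635879516602, -0.2144838124513626), (0.09849344938993454, 0.14045141637325287), 86.21585083007812)
scene 1158 ((0.5710179805755615, -0.21481168270111084), (0.09821734577417374, 0.14040912687778473), 85.78756713867188)
```

The scene view shows the jug still at 86.2°, so it has not turned and the cap has gone 29°. I turn another 34°, to about 63° in all.

Call:
{"fn": "play_rows", "kwargs": {"steps": [{"claw":255,"dp":[0,0,0],"angular":[0,0,-5]},{"claw":255,"dp":[0,0,0],"angular":[0,0,-5]},{"claw":255,"dp":[0,0,0],"angular":[0,0,-5]},{"claw":255,"dp":[0,0,0],"angular":[0,0,-5]},{"claw":255,"dp":[0,0,0],"angular":[0,0,-5]},{"claw":255,"dp":[0,0,0],"angular":[0,0,-5]},{"claw":255,"dp":[0,0,0],"angular":[0,0,-4]},{"claw":255,"dp":[0,0,0],"angular":[0,0,0]}]}}

```text
clock: 16.33
tcp_pos: [0.5505, -0.2098, 0.166]
orientation: [0.001, -0.343, 0.939, -0.003]
wrist_force: [-3.5, -3.8, 13.4]
finger_gap: 0.0533
```

```bash
python3 - <<'E'
from h import *
p,d,c,W=grab('scene'); P=cloud(d,c,W); hsv=cv2.cvtColor(p,cv2.COLOR_RGB2HSV)
s=env.get_state()
for k in('tcp_pos','wrist_force','ft_torque','finger_gap','joint_pos'):print(k,s[k])
M=T();print('tool x yaw',np.degrees(np.arctan2(M[1,0],M[0,0])),'start 156.9')
for lo in (.05,.07):
    wj=(hsv[...,1]<60)&(hsv[...,2]>90)&(P[...,2]>lo)&(P[...,2]<.15)&(np.hypot(P[...,0]-.57,P[...,1]+.208)<.1); J=P[wj]
    print(cv2.minAreaRect(J[:,:2].astype(np.float32)))
E
```

```text
tcp_pos [ 0.55052402 -0.2097767   0.1659502 ]
wrist_force [-2.57781035 -2.93620569 13.91136369]
ft_torque [-0.50774423  0.64496556  0.10222399]
finger_gap 0.05299501073345699
joint_pos [-0.49954743  0.36564574 -0.06084311  1.13846199 -0.00145542 -1.19746474]
tool x yaw -140.0123946067822 start 156.9
((0.5708862543106079, -0.21400609612464905), (0.09817279130220413, 0.14059627056121826), 86.0155258178711)
((0.5708914995193481, -0.21431417763233185), (0.09811604768037796, 0.14059694111347198), 85.69397735595703)
```

Turned 63°, jug still put. I lift gently first.

Call:
{"fn": "play_rows", "kwargs": {"steps": [{"claw":255,"dp":[0,0,-0.002],"angular":[0,0,0]},{"claw":255,"dp":[0,0,-0.002],"angular":[0,0,0]},{"claw":255,"dp":[0,0,-0.002],"angular":[0,0,0]},{"claw":255,"dp":[0,0,-0.002],"angular":[0,0,0]},{"claw":255,"dp":[0,0,-0.002],"angular":[0,0,0]},{"claw":255,"dp":[0,0,-0.002],"angular":[0,0,0]},{"claw":255,"dp":[0,0,0],"angular":[0,0,0]},{"claw":255,"dp":[0,0,0],"angular":[0,0,0]}]}}

```text
clock: 17.05
tcp_pos: [0.5496, -0.2088, 0.1748]
orientation: [0.0, -0.342, 0.94, -0.001]
wrist_force: [0.9, -5.1, 2.0]
finger_gap: 0.0527
```

Call:
{"fn": "play_rows", "kwargs": {"steps": [{"claw":255,"dp":[0,0,-0.002],"angular":[0,0,0]},{"claw":255,"dp":[0,0,-0.003],"angular":[0,0,0]},{"claw":255,"dp":[0,0,-0.003],"angular":[0,0,0]},{"claw":255,"dp":[0,0,-0.003],"angular":[0,0,0]},{"claw":255,"dp":[0,0,-0.003],"angular":[0,0,0]},{"claw":255,"dp":[0,0,-0.003],"angular":[0,0,0]},{"claw":255,"dp":[0,0,-0.003],"angular":[0,0,0]},{"claw":255,"dp":[0,0,0],"angular":[0,0,0]}]}}

```text
clock: 17.72
tcp_pos: [0.5493, -0.2077, 0.1956]
orientation: [0.0, -0.342, 0.94, 0.0]
wrist_force: [0.2, 0.0, -0.6]
finger_gap: 0.0533
```

```bash
cat > chk.py <<'E'
from h import *
import sys
p,d,c,W=grab('scene'); P=cloud(d,c,W); hsv=cv2.cvtColor(p,cv2.COLOR_RGB2HSV); s=env.get_state()
for k in('clock','tcp_pos','wrist_force','ft_torque','finger_gap','orientation'):print(k,np.round(s[k],4))
near=np.hypot(P[...,0]-.57,P[...,1]+.208)<.1
J=P[(hsv[...,1]<60)&(hsv[...,2]>90)&(P[...,2]>.05)&(P[...,2]<.15)&near]; print('jug',cv2.minAreaRect(J[:,:2].astype(np.float32)))
J=P[(hsv[...,1]<60)&(hsv[...,2]>90)&(P[...,2]>.17)&(P[...,2]<.195)&near]; print('neck',len(J),J.mean(0).round(4) if len(J) else '',J[:,2].max() if len(J) else '')
Q=P[(hsv[...,0]<8)&(hsv[...,1]>150)&(P[...,2]>.17)&(P[...,2]<.35)&(np.hypot(P[...,0]-.55,P[...,1]+.208)<.05)]; print('cap',Q.min(0).round(3),Q.max(0).round(3))
b=P[(cv2.inRange(hsv,(100,150,60),(125,255,255))>0)&(P[...,2]<.13)&(P[...,2]>0)&(abs(P[...,0]-.52)<.09)&(abs(P[...,1]-.15)<.12)]; print('funnel',b.min(0).round(3),b.max(0).round(3))
cv2.imwrite(f'pics/{sys.argv[1]}.png',cv2.resize(p[120:345,150:420],(720,600),interpolation=2)[:,:,::-1])
E
python3 chk.py s3
```

```text
clock 17.7667
tcp_pos [ 0.5493 -0.2078  0.1953]
wrist_force [ 0.376  -0.5973 -0.0112]
ft_torque [-0.0191 -0.0249  0.0119]
finger_gap 0.053
orientation [ 3.000e-04 -3.420e-01  9.397e-01  1.000e-04]
jug ((0.5704566240310669, -0.21369871497154236), (0.09877734631299973, 0.1414860635995865), 85.98709106445312)
neck 31 [ 0.5442 -0.2262  0.1782] 0.18523575421067617
cap [ 0.523 -0.237  0.197] [ 0.562 -0.184  0.272]
funnel [0.477 0.093 0.003] [0.574 0.19  0.11 ]
```

The cap came off with no residual force and the jug is unmoved. I lift it to about 8 cm above the neck.

Call:
{"fn": "play_rows", "kwargs": {"steps": [{"claw":255,"dp":[0,0,-0.006],"angular":[0,0,0]},{"claw":255,"dp":[0,0,-0.01],"angular":[0,0,0]},{"claw":255,"dp":[0,0,-0.012],"angular":[0,0,0]},{"claw":255,"dp":[0,0,-0.012],"angular":[0,0,0]},{"claw":255,"dp":[0,0,-0.012],"angular":[0,0,0]},{"claw":255,"dp":[0,0,-0.009],"angular":[0,0,0]},{"claw":255,"dp":[0,0,-0.005],"angular":[0,0,0]},{"claw":255,"dp":[0,0,0],"angular":[0,0,0]}]}}

```text
clock: 18.43
tcp_pos: [0.5499, -0.2084, 0.2625]
orientation: [0.001, -0.342, 0.94, -0.001]
wrist_force: [-0.3, 0.8, -0.9]
finger_gap: 0.0534
```

Call:
{"fn": "play_rows", "kwargs": {"steps": [{"claw":255,"dp":[0,0,0],"angular":[0,0,0]},{"claw":255,"dp":[0,0,0],"angular":[0,0,0]},{"claw":255,"dp":[0,0,0],"angular":[0,0,0]},{"claw":255,"dp":[0,0,0],"angular":[0,0,0]},{"claw":255,"dp":[0,0,0],"angular":[0,0,0]},{"claw":255,"dp":[0,0,0],"angular":[0,0,0]},{"claw":255,"dp":[0,0,0],"angular":[0,0,0]},{"claw":255,"dp":[0,0,0],"angular":[0,0,0]}]}}

```text
clock: 19.1
tcp_pos: [0.5492, -0.2082, 0.2607]
orientation: [-0.0, -0.342, 0.94, 0.0]
wrist_force: [0.4, -0.0, -0.6]
finger_gap: 0.0533
```

```bash
python3 chk.py s4
```

```text
clock 19.15
tcp_pos [ 0.5492 -0.2081  0.2608]
wrist_force [ 0.13    0.2131 -0.5382]
ft_torque [ 0.0145 -0.0196  0.0234]
finger_gap 0.0528
orientation [ 0.     -0.3418  0.9398  0.    ]
jug ((0.5707845091819763, -0.21384282410144806), (0.10016842931509018, 0.13996480405330658), 87.0340347290039)
neck 140 [ 0.5518 -0.2133  0.182 ] 0.19448437492605808
cap [ 0.523 -0.239  0.26 ] [ 0.563 -0.183  0.339]
funnel [0.476 0.095 0.002] [0.574 0.189 0.109]
```

View pics/s4.png

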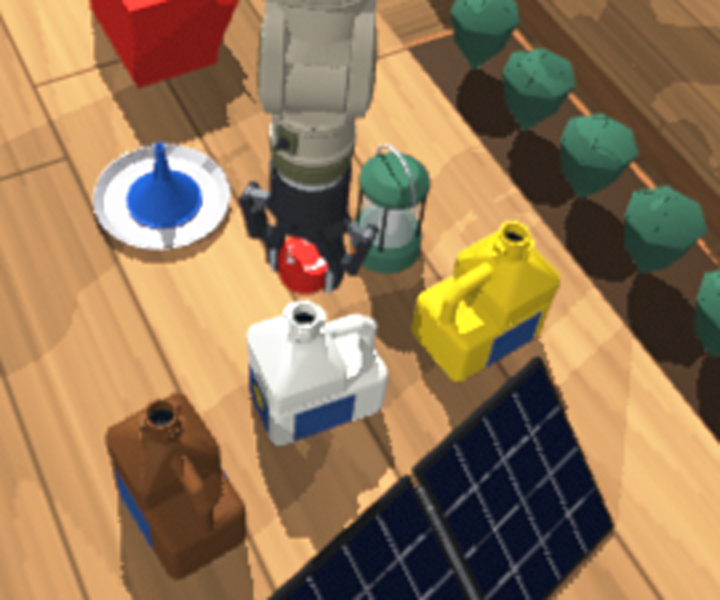

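The cap is held level at (303,265), above the open neck at (304,318). The jug, lantern, panel and bin are unmoved, and the funnel is on the plate at (164,195). I'm handing in.

```bash
python3 -c "
from workcell import env
print(env.hand_in())"
```

```text
the job is handed in; nothing more can be done
None
```

The job is done and handed in at about 19 s. I lifted the funnel off and stood it mouth down on the plate. Then I pressed the cap to its stop, turned it 63° anticlockwise and lifted it off. `hand_in` gives no verdict.

- **Funnel:** it stands upright within about 5 mm of the plate's centre, by the two fixed cameras.
- **Cap press:** 5.6 mm down at 15 N, with no residual force on lift-off.
- **Cap at the end:** held level in the gripper (gap 53 mm), straight above the open neck. Its underside is about 70 mm and its centre about 86 mm above the rim.
- **Jug:** its position agreed to within 1 mm before and after. Its measured heading went from 86.3° to 87.0°, which is within noise.
- **Bystanders:** the lantern, solar panel and red bin look unmoved in the pictures; I did not measure them separately.
- **Disagreements:** the scene camera put the funnel and cap 3–6 mm further toward -y than the wrist camera. I went by the wrist camera for the grasps, and the grasps came out well centred. One top-view jug reading during the turn was spoiled by the arm blocking the view, so I used the scene view instead.

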